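Drive the jammed core out of a hole saw

TASK

The hole saw standing mouth down in the wooden clearing block still has its plywood core jammed inside. Take the drift (green handle) from the tool rack, feel its end into the arbor hole in the saw's back and press the core down until it drops out onto the block's base, without ramming or leaning hard on the saw. Then stand the drift upright again, fully down in the free hole of the rack, and leave everything else on the bench where it was.

Things in the scene. Friction and masses are not known exactly. Their poses are not given: they have to be found in the camera images.
- block: Fixed wooden clearing block. Origin: centre of its underside, z up. Base board 110 x 150 x 10 mm; two cheeks along x stand on it at y = +-45 mm, so it is an open tunnel from front to back, 70 wide, z 10 to 50; top 68 x 110 mm, z 50 to 68, with a 57 mm nest down to a ledge at z 60 and a 47 mm hole right through. The saw stands in the nest; the core drops to the base (z 10).
- nest (a point): Centre of the nest, on its ledge (60 mm above the bench). The 51 mm hole saw stands here mouth down, 46 high: flat back plate 6 mm thick, top face 46 mm above this point, round sharp-edged 16 mm arbor hole in its centre. It stands against one side of the wider nest: its axis is 2.2 to 2.6 mm off this point, in a direction that is not measured. Its teeth bite the wood, so it does not slide.
- core: Plywood disc jammed in the saw by packed swarf, 41 mm across, 15 thick; origin: centre of its underside, 14 to 20 mm above the nest ledge at the start. It sits at the nest's centre, not on the saw's axis, so it does not show where the arbor hole is. It moves down under a steady push of 8 to 16 N and falls free once its top is less than 10 mm above the ledge.
- rack: Fixed plywood tool rack. Origin: centre of its underside; 60 mm along x (base 90), 200 along y, 70 high. Three 18 mm holes, 30 mm deep from the flat top and open below, at y = -62, 0 and +62 mm, x = 0: the drift, the screwdriver and the nut driver stand upright in them, in any order.
- drift: Drift, the tool to use: flat-ended steel rod 14.4 mm thick and 58 long, then a dark collar 34 mm across and 6 thick (58 to 64 mm from the end), then a green handle 28 mm across, 64 to 134 mm. Origin: centre of the rod's free end; z runs up the rod to the handle. About 160 g. In the rack it hangs on its collar, its end 12 mm above the bench.
- screwdriver: Screwdriver standing in the rack, red handle 27 mm across, top 142 mm above the bench; leave it. Origin: its lower tip.
- nut_driver: Nut driver standing in the rack, blue handle 25 mm across, top 136 mm above the bench; leave it. Origin: its lower tip.
- small_saw: Small hole saw, 32 mm across, 41 high, standing teeth up on the bench; leave it. Origin: centre of its underside.
- arbor: Steel arbor with pilot drill, 108 mm long, lying along its x; leave it. Origin: on the bench below its hexagon.
- old_core: Another plywood core, 41 mm across and 15 thick, lying on the bench; not the jammed one, leave it. Origin: centre of its underside.
- breaker: White two-pole circuit breaker, 68 x 36 x 78 mm, standing on the bench; leave it. Origin: centre of its underside.
- screw_jar: Clear jar of screws with a grey cap, 64 mm across, 75 high; leave it. Origin: centre of its underside.
- tape_measure: Grey tape measure, 70 x 36 x 62 mm, standing on the bench; leave it. Origin: centre of its underside.

How it is judged (in metres and radians):
On the way, in this order (a step that is already met when the one before it is completed fails the run):
1. the drift is lifted clear of the rack (z of drift in the frame of rack above 0.075 m), for 0.1 s.
2. the drift, through the arbor hole, bears on the core (z of drift in the frame of nest below 0.04 m and horizontal distance between drift and nest below 0.006 m and contact force between drift and core above 3 N), for 0.1 s.
3. the core has dropped out of the saw onto the block's base (z of core in the frame of block below 0.035 m and horizontal distance between core and block below 0.06 m), for 0.2 s.
At the end, for the whole second after the job is handed in: the core lies at rest on the block's base under the saw (origin under 35 mm above the bench, within 60 mm of the block's centre); the drift stands upright (4 degrees) and at rest, released, in the free rack hole, down on its collar (within 4 mm) (all of step 3 and linear speed of each of core, drift below 0.02 m/s and z of drift in the frame of rack between 0.008 and 0.016 m and x of drift in the frame of rack between -0.006 and 0.006 m and angle between drift's own z axis and vertical below 0.07 rad); the robot touches nothing.
It fails at once if the drift bears on the saw or the block with over 25 N (contact force between drift and block above 25 N).
It fails at once if another thing on the bench or in the rack is moved by over 30 mm (distance of any of screwdriver, nut_driver, small_saw, arbor, old_core, breaker, screw_jar, tape_measure from where it was at the start of the episode above 0.03 m).
It also fails if it takes over 64 s, if anything falls off the work surface, if the arm or the gripper's body presses on something with over 40 N, if the wrist force passes 120 N, or if a joint passes its speed limit or range.

ROBOT

A 7-joint arm with a two-finger parallel gripper is mounted at the origin on the work surface. World frame = base frame: x ahead of the robot, y to its left, z up, the work surface at z = 0. Lengths are in m, angles in degrees, forces in N, time in s.
With the tool pointing down it reaches from about 0.4 to 0.85 m from the base axis. Payload 10.4 kg.
Tool frame: the origin (TCP) lies between the finger pads; the fingertips stand 17 mm ahead of it and the grasp point (between the pads) lies 2 mm behind it; z points along the fingers, x is the direction in which the jaws open and shut, and the axes are right-handed (so a half turn about z gives the same grasp; the last joint's range is limited). The gripper opens to 85 mm and grips with 20 to 120 N. Pads are 22 mm wide; open, the fingers measure 114 mm over their backs; the gripper's body (76 mm by 85 mm) begins 54 mm behind the grasp point. The pads swing forward as they close: fully open they stand 13 mm farther back than shut.
Start: joints at [71.643, 19.034, -3.707, 83.658, 1.238, 77.344, -5.071], TCP at [0.183, -0.598, 0.248] pointing down, gripper open.
Joint ranges: [-148.97, 148.97], [-28.65, 121.19], [-84.17, 76.75], [9.2, 138.47], [-72.65, 252.65], [3.7, 117.97], [-149.18, 149.18]. Speed limits (degrees/s): [127.2, 127.2, 159.86, 159.86, 180, 180, 180].

INTERFACE

Orientations are given as a 3x3 rotation matrix whose columns are the frame's x, y, z axes.
In Python, from station import ctrl gives the robot as it stands. The module is installed in compiled form; this text tells all that it offers.
- The arm moves only by the shell command python3 -m inch 'ROWS' [FORCE]. ROWS is JSON, a list of rows, each a list of 7 numbers: the finger opening in mm, from 0 to 85.4, then the shift along the tool's x, y, z in mm, then the turn, a rotation vector about the tool's x, y, z in rad. In form: [[jaw, tx, ty, tz, rx, ry, rz], ...]. A call has 1 to 20 rows; each row shifts and turns the pose as measured when the row begins, along the tool's axes as they then stand; what a row does not reach is not made up. A row lasts 1/10 s, in which the tool goes at most 50 mm and 8.59 degrees, less where a joint would pass 70% of its speed; a pose out of reach is approached as far as the arm can. A call with a gripper value outside its range is refused whole. The fingers move at their own pace and stop on an object; FORCE is the grip in N (left out, the last holds). Time passes only in rows, so rows that do not move let the fingers close. It gives the time, the measured TCP pose, the force and the opening at its end, in the units of the state.
- ctrl.sense(): the state, without advancing time (a new reading comes with each control period).
- ctrl.capture(name): name is "scene" or "top"; returns the picture (384x512x3 uint8, red, green, blue); there is no depth.
- ctrl.camera_info(name): a dict with "fx", "fy", "cx", "cy" (pixels), "rvec" (rotation vector, rad) and "tvec" (3), from world to camera coordinates, as OpenCV has them. Camera axes: x right, y down, z forward; pixel columns grow to the right and rows downward; lengths in m; the calibration is good to about 2 mm. A picture is of the moment at which its call begins. camera_info takes no time and is no camera call.
- ctrl.sign_off(): hands the job in, once; it reports no verdict.
The state is a dict: "time": time; "joints": joint angles; "dq": joint speeds; "tau": joint torques, N m; "position": TCP position; "eef_rot": TCP orientation; "contact_force": force on the tool from outside, world axes, zero at the start; "moment": the same for the moment, N m; "grip_width": finger opening in m.
Only numpy, scipy, OpenCV 4.12 (cv2) and the standard library are available. Lean on these libraries where they do the work, as an engineer would, in place of code of your own. Each camera call takes 0.05 s, during which the arm holds its last target.

## Working session

There is one attempt and no reset: what is moved stays moved. The work goes in short steps, Python scripts to look and compute and a shell command to move; the robot and the scene stay as the last step left them, time stands still between calls to the robot, and variables do not carry over. Pictures are saved under pics/ and viewed, and the job is handed in when it is done.

```bash
mkdir -p pics; ls; python3 - <<'E'
from station import ctrl
import cv2
for n in("scene","top"):
    im=ctrl.capture(n); cv2.imwrite(f"pics/{n}0.png",im[:,:,::-1]); print(ctrl.camera_info(n))
print(ctrl.sense())
E
```

```text
pics
{'fx': 389.07012898136225, 'fy': 389.07012898136225, 'cx': 255.33622847734955, 'cy': 200.20911108373213, 'rvec': array([ 0.67081064,  2.84017872, -0.76595847]), 'tvec': array([ 0.51336938, -0.19297452,  1.36362521])}
{'fx': 497.4396996992544, 'fy': 497.4396996992544, 'cx': 253.53589493691803, 'cy': 194.59689188809207, 'rvec': array([ 2.0192477 , -2.20403624,  0.22509443]), 'tvec': array([0.0458696 , 0.55778972, 1.58971445])}
{'time': 0.1, 'joints': array([71.64224898, 19.06664595, -3.70708062, 83.7013619 ,  1.23776179,
       77.3426841 , -5.07129817]), 'dq': array([ 0.0634143 , -0.14450572,  0.04301409, -0.26467642, -0.00940783,
       -0.02425641,  0.00971485]), 'tau': array([ 2.33993880e-03, -6.26744628e+01,  4.97903978e-02, -3.92429852e+01,
        1.62456022e-02,  7.06867766e-03, -3.60518186e-05]), 'position': array([ 0.1832941 , -0.59719176,  0.24761269]), 'eef_rot': array([[ 2.93430013e-01, -9.55980466e-01, -4.18789791e-04],
       [-9.55979760e-01, -2.93430306e-01,  1.16332963e-03],
       [-1.23500602e-03,  5.89987356e-05, -9.99999236e-01]]), 'contact_force': array([-0.08279868, -0.40912613,  0.21333483]), 'moment': array([ 0.00146538, -0.00896684,  0.00591291]), 'grip_width': 0.08563541690056695}
```

View pics/scene0.png

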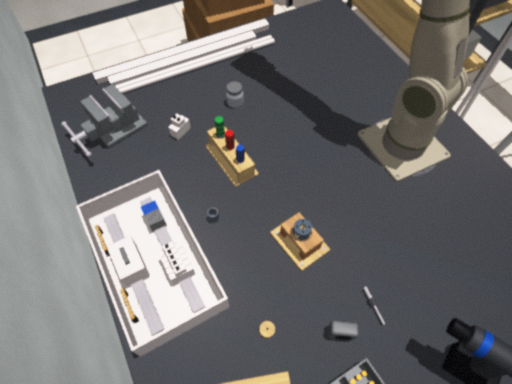

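View pics/top0.png

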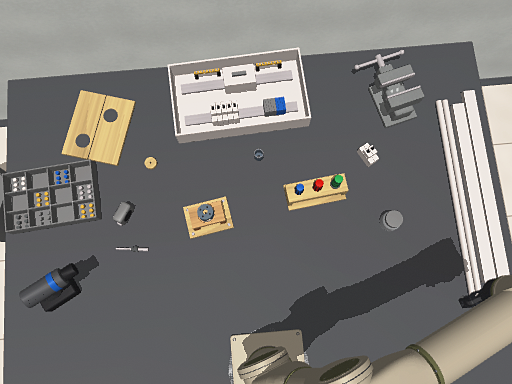

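The top view shows the rack with blue/red/green handles at about (299,188), (318,184) and (338,180), and the saw on the block at about (206,212). I'll enlarge both.

```bash
python3 - <<'E'
import cv2
t=cv2.imread("pics/top0.png"); s=cv2.imread("pics/scene0.png")
def c(im,x,y,w,h,k,n): cv2.imwrite(n,cv2.resize(im[y:y+h,x:x+w],None,fx=k,fy=k,interpolation=cv2.INTER_CUBIC))
c(t,176,188,64,56,12,"pics/t_block.png")
c(t,278,165,80,50,10,"pics/t_rack.png")
c(s,265,205,70,66,9,"pics/s_block.png")
c(s,200,110,64,80,7,"pics/s_rack.png")
E
```

```text
(no output)
```

View pics/t_block.png

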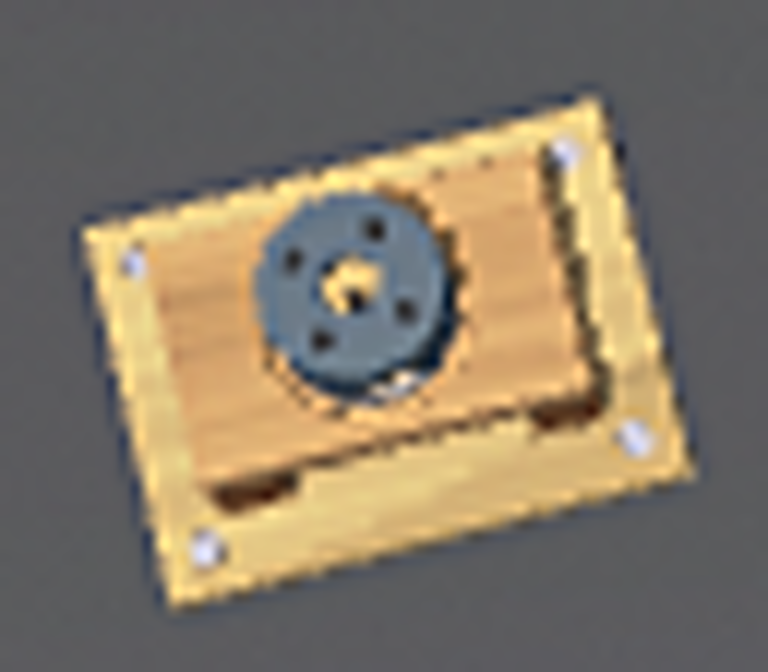

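View pics/t_rack.png

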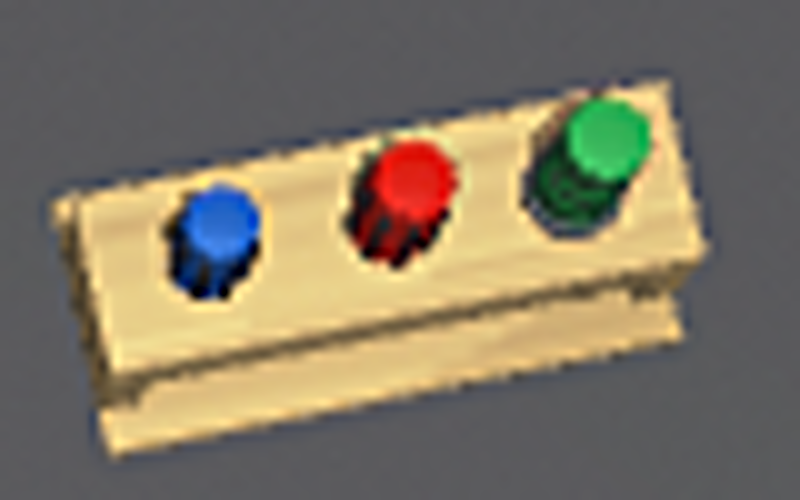

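View pics/s_block.png

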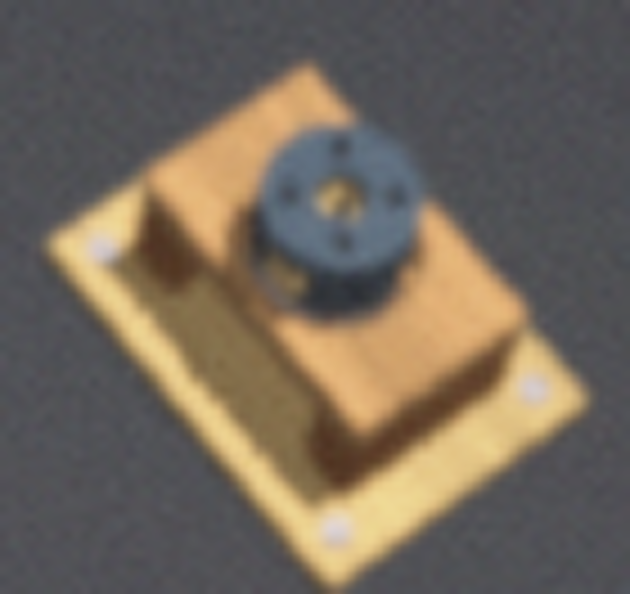

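View pics/s_rack.png

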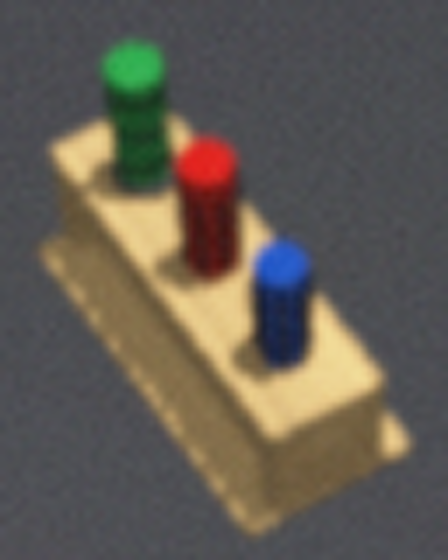

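Handle tops: crop (608,138) in the top view and (134,66) in the scene view. Saw back disc centre: (350,287) and (340,197). Next I locate these from both cameras.

```bash
cat > h.py <<'E'
import numpy as np,cv2
from station import ctrl
C={n:ctrl.camera_info(n) for n in("scene","top")}
def KRt(n):
    c=C[n];K=np.array([[c['fx'],0,c['cx']],[0,c['fy'],c['cy']],[0,0,1]]);return K,cv2.Rodrigues(c['rvec'])[0],np.array(c['tvec']).reshape(3)
def atz(n,uv,z):
    K,R,t=KRt(n);d=R.T@np.linalg.inv(K)@np.array([uv[0],uv[1],1.]);o=-R.T@t;return o+d*(z-o[2])/d[2]
def tri(a,b): # top uv, scene uv
    P=[K@np.c_[R,t] for K,R,t in(KRt("top"),KRt("scene"))]
    X=cv2.triangulatePoints(P[0],P[1],np.array(a,float).reshape(2,1),np.array(b,float).reshape(2,1));return (X[:3]/X[3]).ravel()
def proj(n,p):
    K,R,t=KRt(n);q=K@(R@np.array(p)+t);return q[:2]/q[2]
def cr(x,y,x0,y0,k): return (x0+(x+.5)/k-.5,y0+(y+.5)/k-.5)
E
cat > m.py <<'E'
from h import *
np.set_printoptions(precision=4,suppress=True)
tr=lambda x,y:cr(x,y,278,165,10); sr=lambda x,y:cr(x,y,200,110,7)
tb=lambda x,y:cr(x,y,176,188,12); sb=lambda x,y:cr(x,y,265,205,9)
for n,a,b,z in[("drift",tr(608,138),sr(134,66),.146),("sd",tr(415,180),sr(207,159),.142),("nut",tr(221,222),sr(283,263),.136),("saw",tb(350,287),sb(340,197),.106)]:
    print(n,atz("top",a,z)[:2],atz("scene",b,z)[:2],tri(a,b))
print("rack top corners")
for p in[(80,200),(668,85),(703,250),(115,372)]: print(atz("top",tr(*p),.07)[:2])
print("scene rack")
for p in[(185,115),(52,150),(272,437),(383,378)]: print(atz("scene",sr(*p),.07)[:2])
print("block base")
b=[atz("top",tb(*p),.01)[:2] for p in[(85,228),(598,95),(692,477),(172,607)]];print(np.array(b),np.mean(b,0))
for p in[(47,242),(335,590),(590,400)]: print(atz("scene",sb(*p),.01)[:2])
E
python3 m.py
```

```text
drift [ 0.5698 -0.2727] [ 0.5687 -0.2705] [ 0.5694 -0.2723  0.1451]
sd [ 0.5626 -0.2112] [ 0.5607 -0.2099] [ 0.5618 -0.2105  0.1425]
nut [ 0.5558 -0.1495] [ 0.5536 -0.1469] [ 0.5549 -0.1487  0.1357]
saw [0.5085 0.1577] [0.5085 0.1597] [0.5085 0.1583 0.1042]
rack top corners
[ 0.5817 -0.1111]
[ 0.6035 -0.3092]
[ 0.5468 -0.3137]
[ 0.5231 -0.1168]
scene rack
[ 0.5368 -0.2963]
[ 0.6027 -0.3048]
[ 0.5797 -0.1081]
[ 0.5208 -0.1149]
block base
[[0.5497 0.2399]
 [0.5753 0.0923]
 [0.4638 0.0743]
 [0.44   0.2219]] [0.5072 0.1571]
[0.5723 0.0935]
[0.5471 0.2437]
[0.4389 0.2244]
```

```bash
python3 -m inch '[[85,-18,-42,0,0,0,0],[85,-18,-42,0,0,0,0],[85,-18,-42,0,0,0,0],[85,-18,-42,0,0,0,0],[85,-18,-42,0,0,0,0],[85,-18,-42,0,0,0,0],[85,-18,-42,0,0,0,0],[85,-18,-42,0,0,0,0],[85,-18,-42,0,0,0,0],[85,-18,-42,0,0,0,0],[85,0,0,0,0,0,-0.139],[85,0,0,0,0,0,-0.139],[85,0,0,0,0,0,-0.139],[85,0,0,0,0,0,-0.139],[85,0,0,0,0,0,-0.139],[85,0,0,0,0,0,-0.139],[85,0,0,0,0,0,-0.139],[85,0,0,0,0,0,-0.139],[85,0,0,0,0,0,-0.139]]' 60
cat > go.py <<'E'
import sys
from h import *
from scipy.spatial.transform import Rotation as Ro
np.set_printoptions(precision=4,suppress=True)
# go.py x y z yaw(deg of tool x): remaining shift in tool axes mm and rotvec to reach a tool-down pose
s=ctrl.sense();p=np.array(s['position']);R=np.array(s['eef_rot'])
t=np.array([float(a) for a in sys.argv[1:4]]);y=np.radians(float(sys.argv[4]))
T=np.array([[np.cos(y),np.sin(y),0],[np.sin(y),-np.cos(y),0],[0,0,-1]])
print("t",round(s['time'],2),"pos",p,"yaw",np.degrees(np.arctan2(R[1,0],R[0,0])).round(2),"w",round(s['grip_width'],4),"F",np.array(s['contact_force']).round(1))
print("shift",(R.T@(t-p)*1000).round(2),"rot",Ro.from_matrix(R.T@T).as_rotvec().round(4))
E
python3 go.py .569 -.2717 .200 6.7
```

```text
time: 2.0
position: [0.5421, -0.2863, 0.2375]
eef_rot: [[1.0, 0.023, -0.013], [0.023, -1.0, 0.011], [-0.013, -0.012, -1.0]]
contact_force: [-0.2, 0.7, 0.3]
grip_width: 0.0851
t 2.0 pos [ 0.5421 -0.2863  0.2375] yaw 1.3 w 0.0851 F [-0.2  0.7  0.3]
shift [ 27.67 -13.6   37.32] rot [-0.0123  0.0121 -0.0944]
```

```bash
python3 -m inch '[[85,27.7,-13.6,37,-0.0123,0.0121,-0.0944],[85,0,0,0,0,0,0],[85,0,0,0,0,0,0]]'; python3 go.py .569 -.2717 .110 6.7
```

```text
time: 2.3
position: [0.5693, -0.2725, 0.1986]
eef_rot: [[0.992, 0.124, -0.0], [0.124, -0.992, -0.0], [-0.0, 0.0, -1.0]]
contact_force: [-0.6, -0.9, 1.0]
grip_width: 0.0853
t 2.3 pos [ 0.5693 -0.2725  0.1986] yaw 7.1 w 0.0853 F [-0.6 -0.9  1. ]
shift [-0.14 -0.86 88.59] rot [0.0004 0.0002 0.0069]
```

```bash
python3 -m inch '[[85,0,-0.9,30,0,0,0.007],[85,0,0,30,0,0,0],[85,0,0,28,0,0,0],[85,0,0,0,0,0,0]]'; python3 go.py .569 -.2717 .110 6.7
python3 - <<'E'
from h import *
for n,a in(("scene",(180,90,100,110)),("top",(260,140,110,100))):
    im=ctrl.capture(n);x,y,w,h=a;cv2.imwrite(f"pics/{n}1.png",cv2.resize(im[y:y+h,x:x+w,::-1],None,fx=5,fy=5,interpolation=cv2.INTER_CUBIC))
E
```

```text
time: 2.7
position: [0.5689, -0.2731, 0.1098]
eef_rot: [[0.994, 0.112, 0.001], [0.112, -0.994, -0.002], [0.001, 0.002, -1.0]]
contact_force: [-0.7, -0.1, -0.9]
grip_width: 0.0852
t 2.7 pos [ 0.5689 -0.2731  0.1098] yaw 6.42 w 0.0852 F [-0.7 -0.1 -0.9]
shift [ 0.22 -1.37 -0.2 ] rot [ 0.0021 -0.001  -0.0049]
```

View pics/scene1.png

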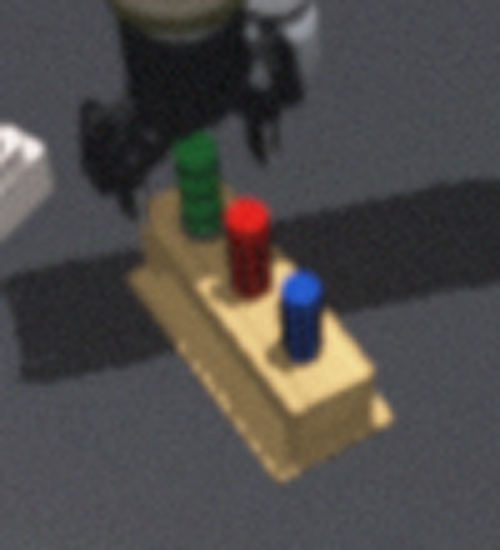

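View pics/top1.png

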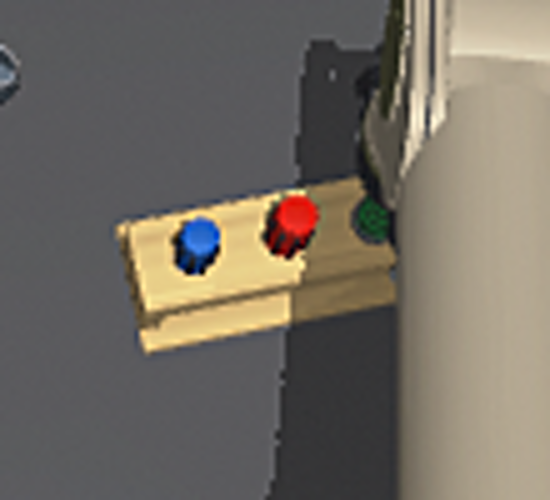

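The scene view shows the fingers straddling the green handle, clear of the red one. I'll close now.

```bash
python3 -m inch '[[85,0,-1.5,0,0,0,0],[60,0,0,0,0,0,0],[20,0,0,0,0,0,0],[15,0,0,0,0,0,0],[15,0,0,0,0,0,0],[15,0,0,0,0,0,0],[15,0,0,0,0,0,0]]' 90; python3 go.py .569 -.2717 .110 6.7
```

```text
time: 3.5
position: [0.5727, -0.2735, 0.1208]
eef_rot: [[0.994, 0.111, 0.012], [0.111, -0.994, -0.008], [0.011, 0.01, -1.0]]
contact_force: [-0.6, 0.5, 0.4]
grip_width: 0.0264
t 3.5 pos [ 0.5727 -0.2735  0.1208] yaw 6.35 w 0.0264 F [-0.6  0.5  0.4]
shift [-3.58 -2.32 10.78] rot [ 0.0098 -0.011  -0.0061]
```

The width reads 26.4 mm rather than 28, and the tool rose 11 mm. I'll look before going on.

```bash
python3 - <<'E'
from h import *
for n,a in(("scene",(190,95,70,90)),("top",(270,150,90,70))):
    im=ctrl.capture(n);x,y,w,h=a;cv2.imwrite(f"pics/{n}2.png",cv2.resize(im[y:y+h,x:x+w,::-1],None,fx=6,fy=6,interpolation=cv2.INTER_CUBIC))
s=ctrl.sense();print(s['contact_force'],s['moment'],s['position'],s['dq'])
E
```

```text
[-3.13039623  0.34529627  3.02936361] [ 0.18975963  0.65847268 -0.04396018] [ 0.57269506 -0.27355254  0.12082055] [-0.00632201  0.03566755 -0.03799222  0.05201097  0.06539361  0.11312082
 -0.04996   ]
```

View pics/scene2.png

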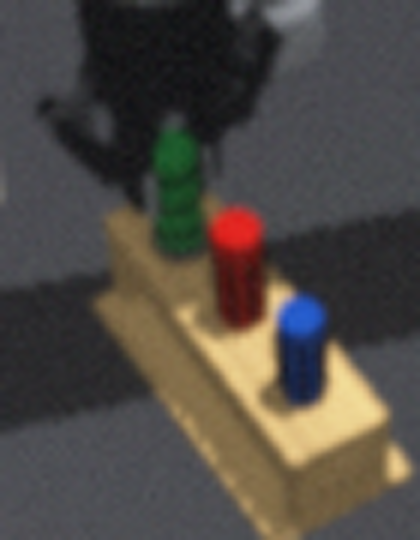

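View pics/top2.png

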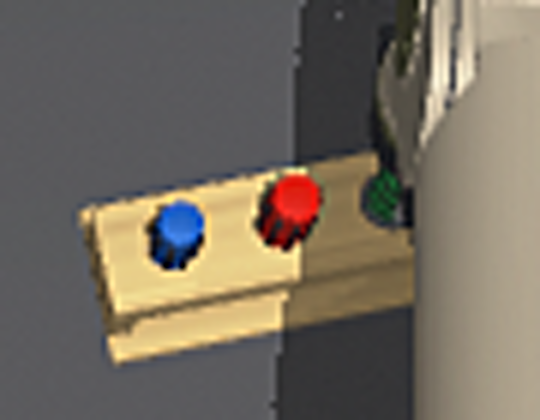

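The drift still hangs on its collar with its base at crop (180,255). The arm was pushed up and sideways while closing. I'll reopen slightly, set the tool straight, lower and centred, then regrip.

```bash
python3 -m inch '[[42,0,0,0,0,0,0],[42,0,0,0,0,0,0],[42,0,0,0,0,0,0]]' 60; python3 go.py .571 -.2717 .108 6.7
```

```text
time: 3.9
position: [0.5735, -0.2735, 0.1208]
eef_rot: [[0.994, 0.111, 0.014], [0.111, -0.994, -0.009], [0.013, 0.01, -1.0]]
contact_force: [-0.6, 0.6, -0.1]
grip_width: 0.0426
t 3.9 pos [ 0.5735 -0.2735  0.1208] yaw 6.37 w 0.0426 F [-0.6  0.6 -0.1]
shift [-2.45 -2.2  12.77] rot [ 0.0101 -0.0127 -0.0059]
```

```bash
python3 -m inch '[[42,-2.4,-2.2,6,0.0101,-0.0127,-0.006],[42,0,0,6.5,0,0,0],[42,0,0,0,0,0,0]]'; python3 go.py .571 -.2717 .108 6.7
```

```text
time: 4.2
position: [0.5709, -0.2714, 0.107]
eef_rot: [[0.993, 0.117, -0.001], [0.117, -0.993, 0.001], [-0.001, -0.001, -1.0]]
contact_force: [-0.9, -0.7, -0.2]
grip_width: 0.0418
t 4.2 pos [ 0.5709 -0.2714  0.107 ] yaw 6.75 w 0.0418 F [-0.9 -0.7 -0.2]
shift [ 0.06  0.34 -1.02] rot [-0.0011  0.0008  0.0008]
```

```bash
python3 -m inch '[[26,0,0,0,0,0,0],[26,0,0,0,0,0,0],[26,0,0,0,0,0,0]]' 60; python3 go.py .571 -.2717 .108 6.7;python3 -m inch '[[22,0,0,0,0,0,0],[22,0,0,0,0,0,0]]' 60; python3 go.py .571 -.2717 .108 6.7
```

```text
time: 4.5
position: [0.571, -0.2713, 0.1068]
eef_rot: [[0.993, 0.118, -0.001], [0.118, -0.993, 0.001], [-0.001, -0.001, -1.0]]
contact_force: [0.7, -0.2, -1.1]
grip_width: 0.0269
t 4.5 pos [ 0.571  -0.2713  0.1068] yaw 6.75 w 0.0269 F [ 0.7 -0.2 -1.1]
shift [-0.03  0.41 -1.19] rot [-0.0013  0.0008  0.0009]
time: 4.7
position: [0.5709, -0.2713, 0.1068]
eef_rot: [[0.993, 0.117, -0.001], [0.117, -0.993, 0.001], [-0.001, -0.001, -1.0]]
contact_force: [0.4, -0.3, -0.6]
grip_width: 0.0267
t 4.7 pos [ 0.5709 -0.2713  0.1068] yaw 6.75 w 0.0267 F [ 0.4 -0.3 -0.6]
shift [ 0.    0.4  -1.18] rot [-0.0013  0.0008  0.0008]
```

```bash
python3 -m inch '[[20,0,0,0,0,0,0],[20,0,0,-8,0,0,0],[20,0,0,-20,0,0,0],[20,0,0,-30,0,0,0],[20,0,0,-35,0,0,0],[20,0,0,-35,0,0,0],[20,0,0,-25,0,0,0],[20,0,0,0,0,0,0],[20,0,0,0,0,0,0]]' 100; python3 go.py .571 -.2713 .258 6.7
python3 - <<'E'
from h import *
for n,a in(("scene",(180,60,90,120)),("top",(250,120,120,100))):
    im=ctrl.capture(n);x,y,w,h=a;cv2.imwrite(f"pics/{n}3.png",cv2.resize(im[y:y+h,x:x+w,::-1],None,fx=5,fy=5,interpolation=cv2.INTER_CUBIC))
E
```

```text
time: 5.6
position: [0.5696, -0.2707, 0.2664]
eef_rot: [[0.993, 0.118, -0.004], [0.118, -0.993, 0.003], [-0.004, -0.003, -1.0]]
contact_force: [0.3, -0.3, -2.4]
grip_width: 0.0262
t 5.6 pos [ 0.5696 -0.2707  0.2664] yaw 6.79 w 0.0262 F [ 0.3 -0.3 -2.4]
shift [1.35 0.76 8.43] rot [-0.0034  0.0035  0.0016]
```

View pics/scene3.png

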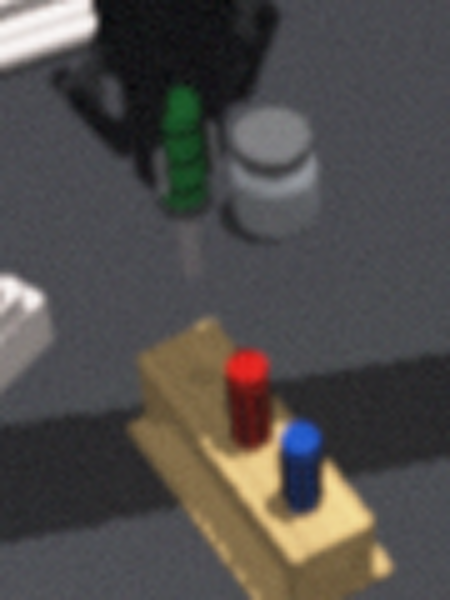

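View pics/top3.png

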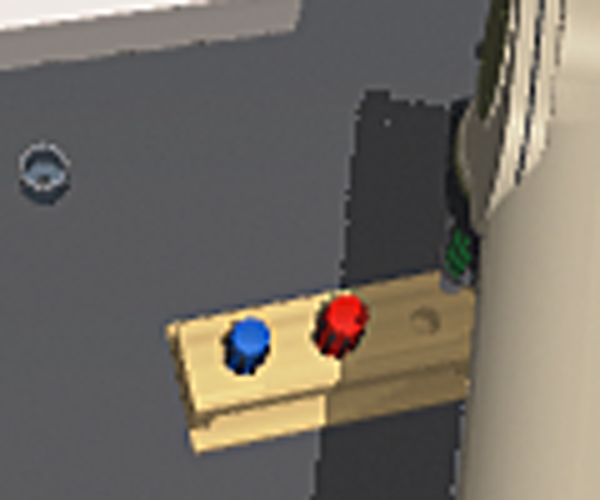

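The drift is in hand. The free hole shows at top3 (427,321) and scene3 (205,375), and the rod end is at scene3 (193,280). Moving to the saw.

```bash
python3 - <<'E'
from h import *
a=cr(427,321,250,120,5);b=cr(205,375,180,60,5)
print("hole",atz("top",a,.07),atz("scene",b,.07),tri(a,b)); print("tip exp px",proj("scene",[.569,-.2705,.1716]),"seen",cr(193,280,180,60,5))
E
python3 -m inch '[[20,-1,-30,0,0,0,0],[20,-1,-48,0,0,0,0],[20,-1,-48,0,0,0,0],[20,-1,-48,0,0,0,0],[20,-1,-48,0,0,0,0],[20,-1,-48,0,0,0,0],[20,-1,-48,0,0,0,0],[20,-1,-48,0,0,0,0],[20,-1,-45,0,0,0,0],[20,0,0,0,0,0,0],[20,0,0,0,0,0,0]]'; python3 go.py .5098 .159 .215 6.7
```

```text
hole [ 0.56986957 -0.27394892  0.07      ] [ 0.56830993 -0.27040391  0.07      ] [ 0.56922849 -0.27346158  0.06822362]
tip exp px [217.9997859  113.37534127] seen (218.2, 115.6)
time: 6.8
position: [0.5023, 0.1493, 0.2522]
eef_rot: [[0.993, 0.115, -0.027], [0.115, -0.993, 0.006], [-0.026, -0.009, -1.0]]
contact_force: [-0.4, -1.7, -2.4]
grip_width: 0.0258
t 6.8 pos [0.5023 0.1493 0.2522] yaw 6.61 w 0.0258 F [-0.4 -1.7 -2.4]
shift [ 9.5  -8.45 37.04] rot [-0.0087  0.0264 -0.0018]
```

```bash
python3 -m inch '[[20,9.5,-8.4,15,-0.0087,0.0264,-0.002],[20,0,0,18,0,0,0],[20,0,0,0,0,0,0],[20,0,0,0,0,0,0]]'; python3 go.py .5098 .159 .215 6.7
```

```text
time: 7.2
position: [0.5102, 0.1561, 0.2156]
eef_rot: [[0.993, 0.114, -0.003], [0.114, -0.993, -0.001], [-0.003, 0.001, -1.0]]
contact_force: [0.3, -0.1, -1.4]
grip_width: 0.0262
t 7.2 pos [0.5102 0.1561 0.2156] yaw 6.54 w 0.0262 F [ 0.3 -0.1 -1.4]
shift [-0.03 -2.92  0.64] rot [ 0.0009  0.0034 -0.0027]
```

```bash
python3 -m inch '[[20,0,-2.9,0,0.001,0.003,-0.003],[20,0,0,0,0,0,0]]'; python3 go.py .5098 .159 .215 6.7
python3 - <<'E'
from h import *
for n,a,k in(("scene",(260,160,90,100),7),("top",(160,170,90,80),8)):
    im=ctrl.capture(n);cv2.imwrite(f"pics/{n}4f.png",im[:,:,::-1]);x,y,w,h=a;cv2.imwrite(f"pics/{n}4.png",cv2.resize(im[y:y+h,x:x+w,::-1],None,fx=k,fy=k,interpolation=cv2.INTER_CUBIC))
E
```

```text
time: 7.4
position: [0.5103, 0.1581, 0.2164]
eef_rot: [[0.993, 0.115, -0.0], [0.115, -0.993, 0.0], [-0.0, -0.0, -1.0]]
contact_force: [-0.1, -0.0, -0.9]
grip_width: 0.026
t 7.4 pos [0.5103 0.1581 0.2164] yaw 6.61 w 0.026 F [-0.1 -0.  -0.9]
shift [-0.36 -0.96  1.37] rot [-0.0002  0.0001 -0.0015]
```

View pics/scene4.png

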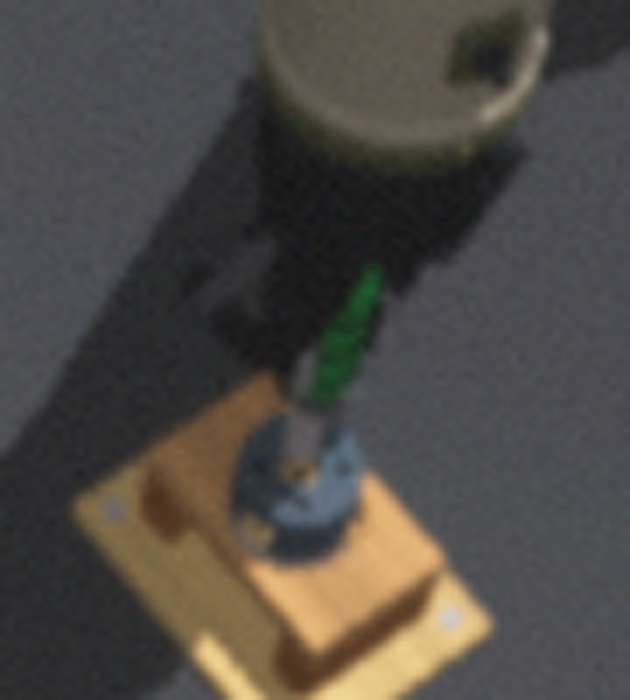

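View pics/top4.png

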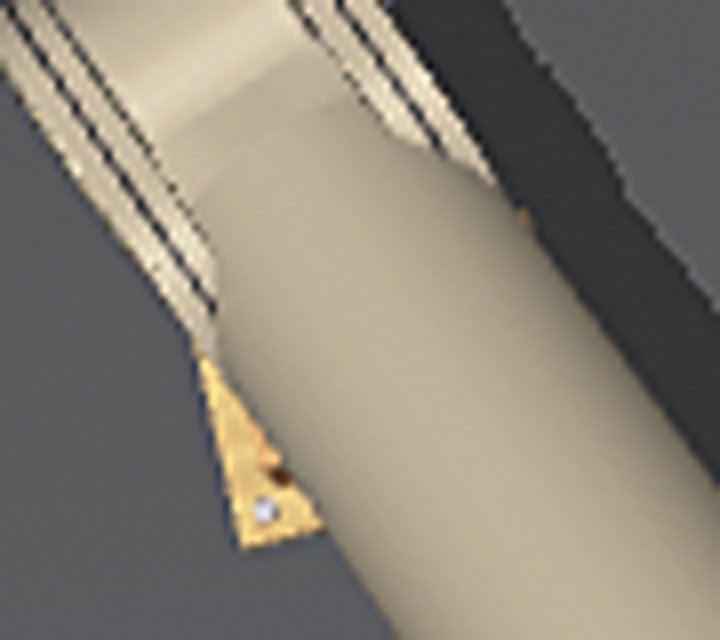

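```bash
python3 - <<'E'
from h import *
im=cv2.imread("pics/scene4f.png");x0,y0,k=285,190,18
c=cv2.resize(im[y0:y0+55,x0:x0+40],None,fx=14,fy=14,interpolation=cv2.INTER_CUBIC);k=14
cv2.imwrite("pics/s4z.png",c)
s=ctrl.sense();p=s['position']
for d in(0,58,64,134):
    q=proj("scene",[p[0],p[1],p[2]-.0948+d/1000]);print(d,q,((q[0]+.5-x0)*k-.5).round(),((q[1]+.5-y0)*k-.5).round())
q=proj("scene",[.5085,.159,.106]);print(((q[0]+.5-x0)*k-.5).round(),((q[1]+.5-y0)*k-.5).round())
E
```

```text
0 [302.00962819 223.65538272] 245.0 478.0
58 [304.39742744 213.67074964] 278.0 338.0
64 [304.65788887 212.58162467] 282.0 323.0
134 [307.90549338 199.00169776] 327.0 133.0
248.0 514.0
```

View pics/s4z.png

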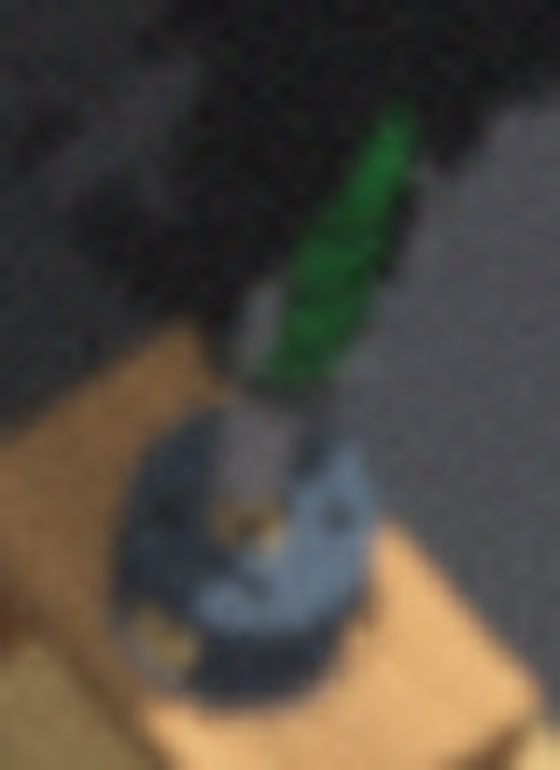

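```bash
python3 -m inch '[[20,-0.2,-1,3,0,0,0],[20,0,0,3,0,0,0],[20,0,0,0,0,0,0]]'; python3 go.py .5101 .159 .201 6.7;python3 -m inch '[[20,0,0,2,0,0,0],[20,0,0,1,0,0,0],[20,0,0,0,0,0,0]]'; python3 go.py .5101 .159 .201 6.7
```

```text
time: 7.8
position: [0.5104, 0.1587, 0.2105]
eef_rot: [[0.993, 0.114, 0.001], [0.114, -0.993, -0.0], [0.001, 0.0, -1.0]]
contact_force: [-0.1, -0.2, -1.7]
grip_width: 0.0261
t 7.8 pos [0.5104 0.1587 0.2105] yaw 6.57 w 0.0261 F [-0.1 -0.2 -1.7]
shift [-0.26 -0.34  9.5 ] rot [ 0.0003 -0.0011 -0.0023]
time: 8.1
position: [0.5103, 0.1587, 0.2071]
eef_rot: [[0.993, 0.115, 0.001], [0.115, -0.993, -0.0], [0.001, 0.0, -1.0]]
contact_force: [-0.2, 1.2, -1.8]
grip_width: 0.0261
t 8.1 pos [0.5103 0.1587 0.2071] yaw 6.58 w 0.0261 F [-0.2  1.2 -1.8]
shift [-0.19 -0.29  6.13] rot [ 0.0003 -0.0009 -0.0021]
```

```bash
python3 -m inch '[[20,0,-0.3,1,0,0,0],[20,0,0,1,0,0,0],[20,0,0,0.5,0,0,0]]'|grep -E "pos|force"; python3 -m inch '[[20,0,0,1,0,0,0],[20,0,0,1,0,0,0]]'|grep -E "pos|force"
```

```text
position: [0.5104, 0.1591, 0.2045]
contact_force: [-1.0, 0.5, -1.7]
position: [0.5104, 0.1591, 0.2025]
contact_force: [-0.8, -0.1, -1.9]
```

```bash
python3 -m inch '[[20,0,0,1,0,0,0]]'|grep -E "pos|force"; python3 -m inch '[[20,0,0,1,0,0,0]]'|grep -E "pos|force"
```

```text
position: [0.5104, 0.1591, 0.2014]
contact_force: [-0.3, -0.3, -2.7]
position: [0.5105, 0.1591, 0.2005]
contact_force: [-1.6, -0.2, 5.6]
```

Contact at TCP z 0.2005 puts the end at 0.106, on the saw's back but not yet in the hole. I'll see which way the images say the hole lies.

```bash
python3 - <<'E'
from h import *
im=ctrl.capture("scene");cv2.imwrite("pics/scene5f.png",im[:,:,::-1])
x0,y0,k=285,200,14
cv2.imwrite("pics/s5z.png",cv2.resize(im[y0:y0+45,x0:x0+40,::-1],None,fx=k,fy=k,interpolation=cv2.INTER_CUBIC))
b=[.5104,.1591,.106]
f=lambda p:(lambda q:np.array([(q[0]+.5-x0)*k-.5,(q[1]+.5-y0)*k-.5]).round(1))(proj("scene",p))
print(f(b),f([.5114,.1591,.106])-f(b),f([.5104,.1601,.106])-f(b),f([.5104,.1591,.107])-f(b))
print("saw in pic0",(cr(340,197,265,205,9)[0]+.5-x0)*k-.5,(cr(340,197,265,205,9)[1]+.5-y0)*k-.5)
E
```

```text
[239.6 378.2] [-4.4  2. ] [2.5 4.1] [ 0.5 -2.2]
saw in pic0 249.1666666666664 376.7222222222224
```

View pics/s5z.png

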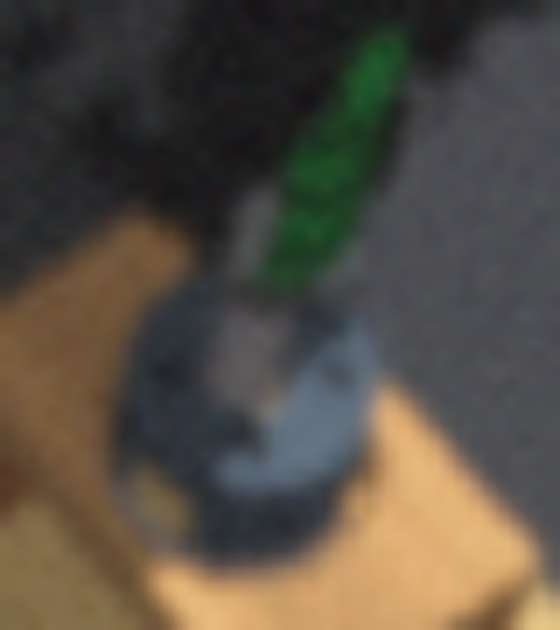

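A yellow sliver of the hole shows at (270,405), right of and below the rod. So the hole lies about −1.6 mm in x and +0.4 mm in y; I'll slide that way with light pressure.

```bash
python3 -m inch '[[20,-0.8,-0.3,0,0,0,0]]'|grep -E "pos|force"; python3 -m inch '[[20,-0.4,-0.15,0.3,0,0,0]]'|grep -E "pos|force";  python3 -m inch '[[20,-0.4,-0.15,0.4,0,0,0]]'|grep -E "pos|force"
```

```text
position: [0.5099, 0.1594, 0.2007]
contact_force: [0.9, -0.6, -0.0]
position: [0.5097, 0.1594, 0.2006]
contact_force: [1.6, -0.7, -0.4]
position: [0.5095, 0.1595, 0.2004]
contact_force: [1.1, -0.7, 1.0]
```

```bash
python3 -m inch '[[20,-0.6,-0.1,0.4,0,0,0]]'|grep -E "pos|force"; python3 -m inch '[[20,-0.6,-0.1,0.4,0,0,0]]'|grep -E "pos|force";  python3 -m inch '[[20,-0.6,-0.1,0.4,0,0,0]]'|grep -E "pos|force"; python3 -m inch '[[20,0,0,0.6,0,0,0]]'|grep -E "pos|force"
```

```text
position: [0.5092, 0.1596, 0.2002]
contact_force: [0.7, -0.1, -2.3]
position: [0.5083, 0.1596, 0.1995]
contact_force: [1.0, -0.1, -2.1]
position: [0.5073, 0.1597, 0.1988]
contact_force: [-0.1, -0.6, -2.0]
position: [0.5072, 0.1597, 0.1981]
contact_force: [1.7, 0.2, -0.4]
```

```bash
python3 -m inch '[[20,0.5,0,0.8,0,0,0]]'|grep -E "pos|force"; python3 -m inch '[[20,0,0,0.8,0,0,0]]'|grep -E "pos|force";  python3 -m inch '[[20,0,0,0.8,0,0,0]]'|grep -E "pos|force"
```

```text
position: [0.5076, 0.1597, 0.1971]
contact_force: [-0.4, 0.8, -1.4]
position: [0.5074, 0.1597, 0.1961]
contact_force: [0.3, -0.6, -2.1]
position: [0.5074, 0.1597, 0.1951]
contact_force: [0.2, -0.3, -0.8]
```

The end is in the hole: 5 mm below the back face with no load. Going on down to the core.

```bash
for i in 1; do python3 -m inch '[[20,0,0,1,0,0,0],[20,0,0,1,0,0,0]]'|grep -E "pos|force"; done; python3 -m inch '[[20,0,0,1,0,0,0],[20,0,0,1,0,0,0]]'|grep -E "pos|force"; python3 -m inch '[[20,0,0,1,0,0,0]]'|grep -E "pos|force"; python3 -m inch '[[20,0,0,1,0,0,0]]'|grep -E "pos|force"
```

```text
position: [0.5074, 0.1597, 0.1929]
contact_force: [0.7, 0.2, -0.8]
position: [0.5074, 0.1596, 0.1907]
contact_force: [0.5, -0.2, -1.9]
position: [0.5075, 0.1597, 0.1896]
contact_force: [0.5, -0.9, -2.7]
position: [0.5076, 0.1598, 0.1889]
contact_force: [-2.2, -1.3, 7.0]
```

Contact with the core: tip at about 0.094, in the expected 0.089–0.095 band. Pressing steadily.

```bash
python3 -m inch '[[20,0,0,1,0,0,0]]'|grep -E "pos|force"; python3 -m inch '[[20,0,0,1,0,0,0],[20,0,0,1,0,0,0]]'|grep -E "pos|force"; python3 -m inch '[[20,0,0,1.2,0,0,0],[20,0,0,1.2,0,0,0]]'|grep -E "pos|force"
```

```text
position: [0.5078, 0.16, 0.1886]
contact_force: [-3.0, -0.6, 8.0]
position: [0.5079, 0.1603, 0.1883]
contact_force: [-2.9, -2.1, 9.8]
position: [0.508, 0.1604, 0.1876]
contact_force: [-2.9, -0.7, 8.8]
```

```bash
python3 -m inch '[[20,-0.3,0.2,1.6,0,0,0],[20,-0.1,0.1,1.6,0,0,0]]'|grep -E "pos|force|\["; python3 -m inch '[[20,-0.1,0,1.6,0,0,0],[20,-0.1,0,1.6,0,0,0]]'|grep -E "pos|force"; python3 -m inch '[[20,-0.1,0,1.6,0,0,0],[20,-0.1,0,1.6,0,0,0]]'|grep -E "pos|force|rot"
```

```text
position: [0.5079, 0.1603, 0.1863]
eef_rot: [[0.993, 0.114, 0.006], [0.114, -0.993, -0.002], [0.005, 0.003, -1.0]]
contact_force: [-3.6, -1.1, 8.9]
position: [0.5079, 0.1605, 0.1849]
contact_force: [-3.5, -0.9, 10.0]
position: [0.5079, 0.1607, 0.1835]
eef_rot: [[0.993, 0.114, 0.008], [0.114, -0.993, -0.003], [0.007, 0.004, -1.0]]
contact_force: [-2.5, -1.3, 8.9]
```

```bash
python3 -m inch '[[20,-0.2,0.2,2,0.004,-0.008,0],[20,-0.1,0.1,2,0,-0.001,0],[20,-0.1,0.1,2,0,-0.001,0]]'|grep -E "pos|force|rot"; python3 -m inch '[[20,-0.1,0.1,2,0,-0.001,0],[20,-0.1,0,2,0,-0.001,0],[20,-0.1,0,2,0,-0.001,0]]'|grep -E "pos|force|rot"; 
```

```text
position: [0.5085, 0.1604, 0.1805]
eef_rot: [[0.993, 0.114, 0.0], [0.114, -0.993, -0.001], [0.0, 0.001, -1.0]]
contact_force: [-3.4, -0.9, 10.1]
position: [0.5087, 0.1606, 0.1773]
eef_rot: [[0.993, 0.114, -0.001], [0.114, -0.993, -0.003], [-0.001, 0.003, -1.0]]
contact_force: [-3.2, -1.3, 8.3]
```

```bash
python3 -m inch '[[20,-0.7,0.3,2,0.003,0,0],[20,-0.3,0.1,2,0,0,0],[20,-0.2,0.1,2,0,0,0]]'|grep -E "pos|force|rot"; python3 -m inch '[[20,-0.2,0.1,2,0,0,0],[20,-0.2,0,2,0,0,0],[20,-0.2,0,2,0,0,0]]'|grep -E "pos|force|rot"; 
```

```text
position: [0.5084, 0.1603, 0.1742]
eef_rot: [[0.994, 0.114, 0.001], [0.114, -0.994, -0.0], [0.001, 0.001, -1.0]]
contact_force: [-2.9, -1.9, 8.8]
position: [0.5083, 0.1604, 0.1709]
eef_rot: [[0.994, 0.114, 0.003], [0.114, -0.994, -0.001], [0.003, 0.002, -1.0]]
contact_force: [-3.9, -1.0, 9.9]
```

```bash
python3 -m inch '[[20,-0.5,0.2,2,0.002,-0.003,0],[20,-0.3,0.1,2,0,0,0],[20,-0.2,0.1,2,0,0,0]]'|grep -E "pos|force|rot"; python3 -m inch '[[20,-0.2,0.1,2,0,0,0],[20,-0.2,0,2,0,0,0]]'|grep -E "pos|force|rot"; python3 -m inch '[[20,-0.2,0.1,2,0,0,0]]'|grep -E "pos|force|rot" 
```

```text
position: [0.5083, 0.1602, 0.1677]
eef_rot: [[0.994, 0.113, 0.003], [0.113, -0.994, -0.0], [0.003, 0.001, -1.0]]
contact_force: [-2.8, -1.4, 8.1]
position: [0.5082, 0.1603, 0.1653]
eef_rot: [[0.994, 0.113, 0.004], [0.113, -0.994, -0.001], [0.004, 0.001, -1.0]]
contact_force: [1.9, 1.4, -1.2]
position: [0.508, 0.1603, 0.1634]
eef_rot: [[0.994, 0.113, 0.004], [0.113, -0.994, -0.001], [0.004, 0.001, -1.0]]
contact_force: [0.5, -0.9, -1.8]
```

The load has vanished (−1.8 N, which is the drift's weight), so the core has dropped. I'll check 4 mm further down, then look.

```bash
python3 -m inch '[[20,-0.2,0,2,0,-0.004,0],[20,0,0,2,0,0,0]]'|grep -E "pos|force|rot"; python3 - <<'E'
from h import *
im=ctrl.capture("scene")
x0,y0,k=255,195,8
cv2.imwrite("pics/s6z.png",cv2.resize(im[y0:y0+75,x0:x0+80,::-1],None,fx=k,fy=k,interpolation=cv2.INTER_CUBIC))
E
```

```text
position: [0.5079, 0.1601, 0.1589]
eef_rot: [[0.994, 0.113, 0.0], [0.113, -0.994, -0.001], [-0.0, 0.001, -1.0]]
contact_force: [-0.1, -1.8, -1.1]
```

View pics/s6z.png

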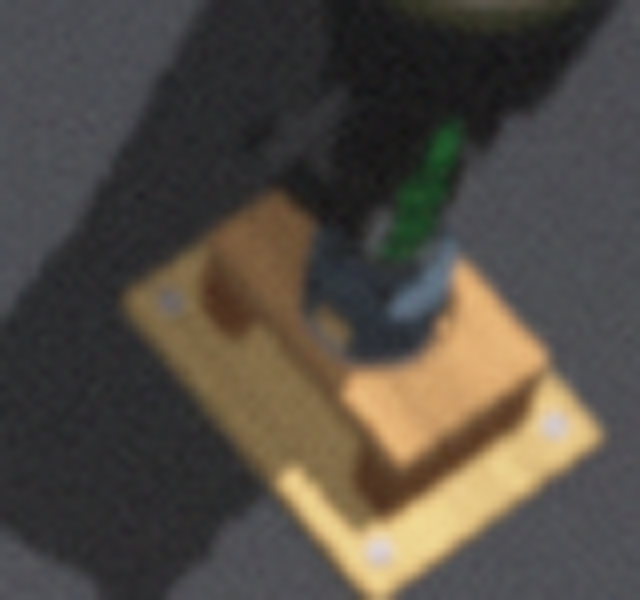

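```bash
python3 -m inch '[[20,0,0,-5,0,0,0],[20,0,0,-8,0,0,0],[20,0,0,-8,0,0,0]]'|grep -E "pos|force|rot"; python3 -m inch '[[20,0,0,-8,0,0,0],[20,0,0,-10,0,0,0],[20,0,0,-15,0,0,0],[20,0,0,-25,0,0,0],[20,0,0,-25,0,0,0],[20,0,0,0,0,0,0],[20,0,0,0,0,0,0]]'; python3 go.py .5709 -.2713 .262 6.7
```

```text
position: [0.5077, 0.1597, 0.1799]
eef_rot: [[0.994, 0.113, -0.001], [0.113, -0.994, -0.001], [-0.001, 0.001, -1.0]]
contact_force: [-0.3, -0.8, -1.5]
time: 14.6
position: [0.5068, 0.1609, 0.2716]
eef_rot: [[0.993, 0.114, 0.0], [0.114, -0.993, -0.001], [0.0, 0.001, -1.0]]
contact_force: [0.8, -0.3, -1.9]
grip_width: 0.0257
t 14.6 pos [0.5068 0.1609 0.2716] yaw 6.57 w 0.0257 F [ 0.8 -0.3 -1.9]
shift [ 14.21 436.7   10.07] rot [ 0.001  -0.0001 -0.0022]
```

```bash
python3 -m inch '[[20,1.5,30,0,0,0,0],[20,1.5,48,0,0,0,0],[20,1.5,48,0,0,0,0],[20,1.5,48,0,0,0,0],[20,1.5,48,0,0,0,0],[20,1.5,48,0,0,0,0],[20,1.5,48,0,0,0,0],[20,1.5,48,0,0,0,0],[20,1.5,48,0,0,0,0],[20,0,20,0,0,0,0],[20,0,0,0,0,0,0],[20,0,0,0,0,0,0]]'>/dev/null; python3 go.py .5709 -.2713 .190 6.7
```

```text
t 15.8 pos [ 0.5673 -0.2823  0.2594] yaw 6.97 w 0.0261 F [-0.1  0.5 -2. ]
shift [  5.97 -10.05  69.38] rot [-0.0062  0.0156  0.0046]
```

```bash
python3 - <<'E'
from h import *
im=ctrl.capture("scene");x0,y0,k=265,205,9
cv2.imwrite("pics/s7b.png",cv2.resize(im[y0:y0+66,x0:x0+70,::-1],None,fx=k,fy=k,interpolation=cv2.INTER_CUBIC))
im=ctrl.capture("top");x0,y0,k=176,188,12
cv2.imwrite("pics/t7b.png",cv2.resize(im[y0:y0+56,x0:x0+64,::-1],None,fx=k,fy=k,interpolation=cv2.INTER_CUBIC))
E
```

```text
(no output)
```

View pics/s7b.png

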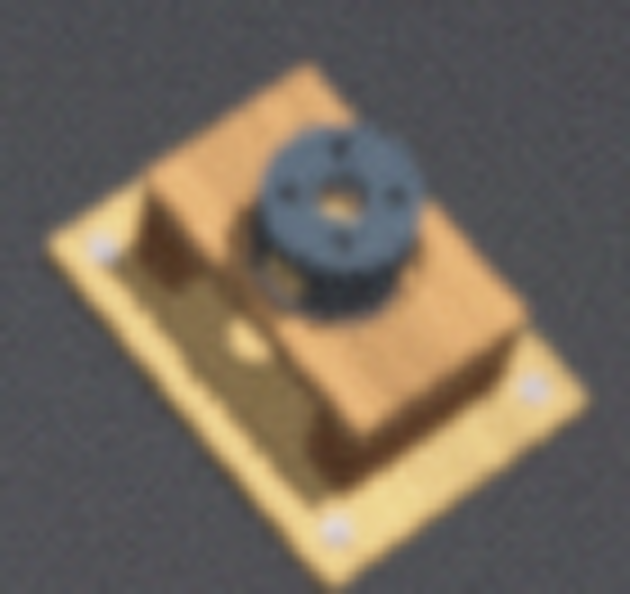

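View pics/t7b.png

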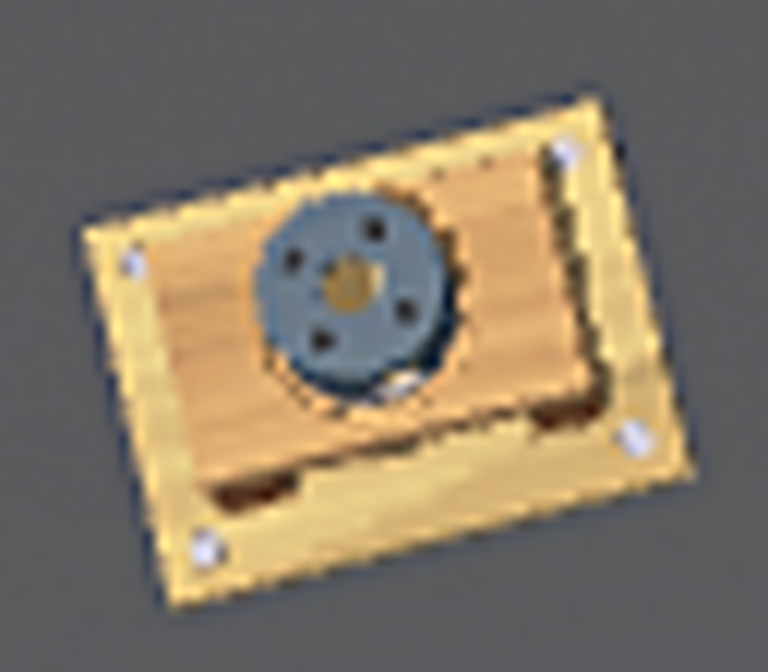

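The saw is now empty. Sunlight passes through it to a spot on the base at s7b (250,340), and the core's pilot hole no longer shows in the arbor hole. Now to the rack.

```bash
python3 -m inch '[[20,6,-10,20,-0.006,0.0156,0.0046],[20,0,0,30,0,0,0],[20,0,0,10,0,0,0],[20,0,0,0,0,0,0]]'>/dev/null; python3 go.py .5709 -.2713 .185 6.7
python3 - <<'E'
from h import *
im=ctrl.capture("scene");x0,y0,k=185,70,8
cv2.imwrite("pics/s8.png",cv2.resize(im[y0:y0+90,x0:x0+70,::-1],None,fx=k,fy=k,interpolation=cv2.INTER_CUBIC))
p=ctrl.sense()['position']
f=lambda p:(lambda q:np.array([(q[0]+.5-x0)*k-.5,(q[1]+.5-y0)*k-.5]).round(1))(proj("scene",p))
for d in(0,58,134): print(d,f([p[0],p[1],p[2]-.0948+d/1000]))
b=np.array([.5709,-.2713,.07]);print("hole",f(b),f(b+[.001,0,0])-f(b),f(b+[0,.001,0])-f(b))
E
```

```text
t 16.3 pos [ 0.5736 -0.264   0.2005] yaw 7.23 w 0.0261 F [-0.   0.4 -0.2]
shift [-3.64  6.85 15.45] rot [ 0.0009 -0.0039  0.0093]
0 [275.7 477.4]
58 [264.3 378.6]
134 [247.8 236.1]
hole [281.7 521. ] [-2.2  0.8] [1.  1.6]
```

View pics/s8.png

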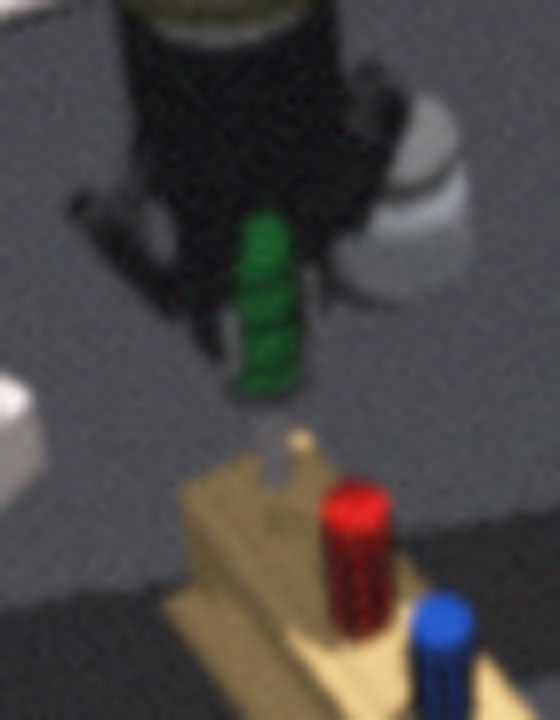

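The rod is straight in the hand, end at s8 (275,485), and about 7 mm off in y. I'll correct and settle.

```bash
python3 -m inch '[[20,-3.6,6.8,0,0.001,-0.004,0.009],[20,0,0,0,0,0,0],[20,0,0,0,0,0,0]]'>/dev/null; python3 go.py .5708 -.2715 .170 6.7
```

```text
t 16.65 pos [ 0.5721 -0.2723  0.2047] yaw 6.67 w 0.0258 F [ 0.5 -0.7 -2.4]
shift [-1.29 -1.02 34.66] rot [ 0.0025 -0.0035 -0.0006]
```

```bash
python3 -m inch '[[20,-1.3,-1,10,0.0025,-0.0035,0],[20,0,0,15,0,0,0],[20,0,0,5,0,0,0],[20,0,0,0,0,0,0]]'>/dev/null; python3 go.py .5708 -.2715 .170 6.7;  python3 -m inch '[[20,0,0,0,0,0,0],[20,0,0,0,0,0,0]]'>/dev/null; python3 go.py .5708 -.2715 .170 6.7
```

```text
t 17.05 pos [ 0.5706 -0.2718  0.1725] yaw 6.63 w 0.026 F [-0.1  0.4 -1.8]
shift [ 0.23 -0.3   2.45] rot [ 0.0003 -0.0003 -0.0012]
t 17.25 pos [ 0.5705 -0.2716  0.172 ] yaw 6.64 w 0.0259 F [-1.1  0.1 -1.8]
shift [ 0.35 -0.07  1.96] rot [-0.0004  0.0004 -0.0011]
```

```bash
python3 -m inch '[[20,0.3,0,2,0,0,0],[20,0,0,2,0,0,0]]'|grep -E "pos|force|rot"; python3 -m inch '[[20,0,0,1,0,0,0],[20,0,0,1,0,0,0]]'|grep -E "pos|force"; python3 -m inch '[[20,0,0,1,0,0,0],[20,0,0,1,0,0,0]]'|grep -E "pos|force"
```

```text
position: [0.5712, -0.2717, 0.1685]
eef_rot: [[0.993, 0.116, 0.001], [0.116, -0.993, -0.0], [0.001, 0.0, -1.0]]
contact_force: [-0.3, -0.1, -1.4]
position: [0.5713, -0.2717, 0.1665]
contact_force: [-0.0, -0.3, -2.3]
position: [0.5714, -0.2717, 0.1644]
contact_force: [-0.4, 0.2, -1.3]
```

```bash
python3 -m inch '[[20,0,0,1,0,0,0],[20,0,0,1,0,0,0]]'|grep -E "pos|force"; python3 -m inch '[[20,0,0,1,0,0,0],[20,0,0,1,0,0,0]]'|grep -E "pos|force"; python3 -m inch '[[20,0,0,1,0,0,0],[20,0,0,1.5,0,0,0]]'|grep -E "pos|force"
```

```text
position: [0.5712, -0.2718, 0.1622]
contact_force: [-1.1, -0.2, -1.9]
position: [0.5712, -0.2718, 0.16]
contact_force: [-0.8, -0.5, -0.9]
position: [0.5712, -0.2719, 0.1574]
contact_force: [-0.4, -0.9, -1.2]
```

It's in the rack hole without contact. Going down with checks.

```bash
python3 -m inch '[[20,0,0,3,0,0,0],[20,0,0,3,0,0,0],[20,0,0,4,0,0,0]]'|grep -E "pos|force|rot"; python3 -m inch '[[20,0,0,4,0,0,0],[20,0,0,4,0,0,0],[20,0,0,4,0,0,0]]'|grep -E "pos|force|rot"; python3 -m inch '[[20,0,0,4,0,0,0],[20,0,0,4,0,0,0],[20,0,0,2,0,0,0]]'|grep -E "pos|force|rot"
```

```text
position: [0.5712, -0.272, 0.1469]
eef_rot: [[0.993, 0.115, 0.001], [0.115, -0.993, -0.001], [0.001, 0.001, -1.0]]
contact_force: [-1.4, -0.1, -1.8]
position: [0.5712, -0.2719, 0.1335]
eef_rot: [[0.993, 0.116, 0.001], [0.116, -0.993, -0.001], [0.001, 0.001, -1.0]]
contact_force: [-1.7, 0.1, -1.6]
position: [0.5711, -0.2717, 0.122]
eef_rot: [[0.993, 0.116, 0.001], [0.116, -0.993, -0.0], [0.0, 0.0, -1.0]]
contact_force: [0.6, -0.4, -1.8]
```

```bash
python3 -m inch '[[20,0,0,4,0,0,0],[20,0,0,4,0,0,0],[20,0,0,3,0,0,0],[20,0,0,0,0,0,0]]'|grep -E "pos|force|rot"; python3 -m inch '[[20,0,0,1,0,0,0],[20,0,0,1,0,0,0]]'|grep -E "pos|force|rot"
```

```text
position: [0.5711, -0.2717, 0.1097]
eef_rot: [[0.993, 0.116, 0.0], [0.116, -0.993, -0.0], [0.0, 0.0, -1.0]]
contact_force: [0.1, -0.5, -2.0]
position: [0.5712, -0.2717, 0.1078]
eef_rot: [[0.993, 0.116, 0.001], [0.116, -0.993, -0.0], [0.001, 0.0, -1.0]]
contact_force: [-0.6, -0.0, -2.0]
```

```bash
for i in 1; do python3 -m inch '[[20,0,0,0.7,0,0,0]]'|grep -E "pos|force"; done; python3 -m inch '[[20,0,0,0.7,0,0,0]]'|grep -E "pos|force";python3 -m inch '[[20,0,0,0.7,0,0,0]]'|grep -E "pos|force"
```

```text
position: [0.5713, -0.2717, 0.1072]
contact_force: [1.3, -0.2, -1.6]
position: [0.5714, -0.2718, 0.1069]
contact_force: [-4.0, 1.1, 6.9]
position: [0.5714, -0.2718, 0.1069]
contact_force: [-3.3, 1.4, 6.5]
```

Seated on the collar at the same height as at the first grasp. Releasing.

```bash
python3 -m inch '[[30,0,0,0,0,0,0],[45,0,0,0,0,0,0],[60,0,0,0,0,0,0],[60,0,0,0,0,0,0]]' 30; python3 -m inch '[[60,0,0,-10,0,0,0],[60,0,0,-20,0,0,0],[60,0,0,-30,0,0,0],[60,0,0,-40,0,0,0],[60,0,0,-40,0,0,0],[60,0,0,0,0,0,0]]' ; python3 go.py .48 -.35 .25 6.7
```

```text
time: 20.65
position: [0.5721, -0.272, 0.1076]
eef_rot: [[0.993, 0.115, 0.003], [0.115, -0.993, -0.001], [0.003, 0.002, -1.0]]
contact_force: [-0.3, 0.6, 0.8]
grip_width: 0.0598
time: 21.25
position: [0.5713, -0.2712, 0.2553]
eef_rot: [[0.993, 0.116, 0.002], [0.116, -0.993, -0.0], [0.002, 0.001, -1.0]]
contact_force: [0.1, 0.5, -0.4]
grip_width: 0.0601
t 21.25 pos [ 0.5713 -0.2712  0.2553] yaw 6.67 w 0.0601 F [ 0.1  0.5 -0.4]
shift [-99.83  67.61   5.11] rot [ 0.0006 -0.0024 -0.0005]
```

```bash
python3 -m inch '[[60,-20,30,0,0,0,0],[60,-20,40,0,0,0,0],[60,-20,40,0,0,0,0],[60,-20,40,0,0,0,0],[60,0,20,0,0,0,0],[60,0,0,0,0,0,0],[60,0,0,0,0,0,0],[60,0,0,0,0,0,0]]'|grep -E "pos|force|time"; python3 - <<'E'
from h import *
for n in("scene","top"):
    im=ctrl.capture(n);cv2.imwrite(f"pics/{n}9.png",im[:,:,::-1])
    if n=="top": a=im[165:215,278:358];k=7
    else: a=im[110:190,200:264];k=7
    cv2.imwrite(f"pics/{n}9z.png",cv2.resize(a[:,:,::-1],None,fx=k,fy=k,interpolation=cv2.INTER_CUBIC))
E
```

```text
time: 22.05
position: [0.5117, -0.4527, 0.2609]
contact_force: [-0.3, -0.1, 0.4]
```

View pics/scene9z.png

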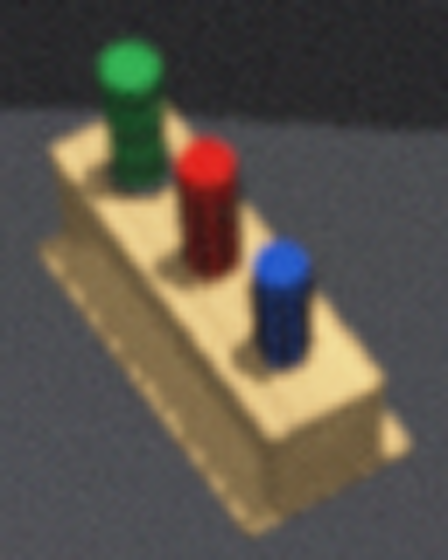

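View pics/top9z.png

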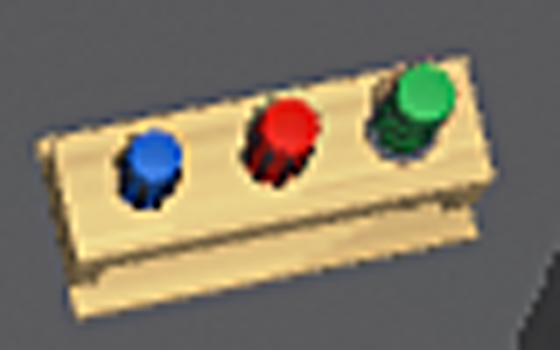

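View pics/scene9.png

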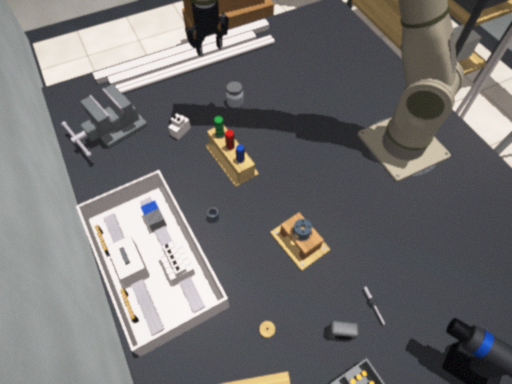

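```bash
python3 - <<'E'
from h import *
from scipy import ndimage as nd
def cap(n,f):
    im=cv2.imread(f).astype(int);b,g,r=im[...,0],im[...,1],im[...,2]
    x,y,w,h=(325,170,30,25) if n=="top" else (210,110,18,14)
    s=np.s_[y:y+h,x:x+w];m=(g[s]>120)&(r[s]<110)&(g[s]-r[s]>60)
    c=nd.center_of_mass(m);return (c[1]+x,c[0]+y),m.sum()
def gr(n,f):
    im=cv2.imread(f).astype(int);g,r=im[...,1],im[...,2]
    x,y,w,h=(325,170,30,25) if n=="top" else (205,105,28,40)
    s=np.s_[y:y+h,x:x+w];m=(g[s]-r[s]>20)&(g[s]-im[...,0][s]>15);ys,xs=np.nonzero(m)
    return cv2.fitLine(np.c_[xs,ys].astype(np.float32),2,0,.01,.01).ravel().round(3),m.sum()
for k in("0","9"):
    A={}
    for n in("top","scene"):
        f=f"pics/{n}{k}.png";A[n]=cap(n,f);print(k,n,A[n],atz(n,A[n][0],.146),gr(n,f))
    print(tri(A["top"][0],A["scene"][0]))
E
```

```text
0 top ((np.float64(338.3888888888889), np.float64(178.38888888888889)), np.int64(54)) [ 0.56971202 -0.27279464  0.146     ] (array([ 0.556, -0.831, 11.904, 10.351], dtype=float32), np.int64(94))
0 scene ((np.float64(218.6888888888889), np.float64(119.06666666666666)), np.int64(45)) [ 0.5689259  -0.27025974  0.146     ] (array([ 0.103,  0.995, 14.211, 19.671], dtype=float32), np.int64(152))
[ 0.56938458 -0.27256411  0.1445431 ]
9 top ((np.float64(338.4339622641509), np.float64(177.88679245283018)), np.int64(53)) [ 0.57131731 -0.27313463  0.146     ] (array([ 0.522, -0.853, 12.179,  9.842], dtype=float32), np.int64(95))
9 scene ((np.float64(218.22727272727272), np.float64(119.0909090909091)), np.int64(44)) [ 0.5702712  -0.27081552  0.146     ] (array([ 0.106,  0.994, 13.544, 19.576], dtype=float32), np.int64(158))
[ 0.57087822 -0.27281255  0.14494072]
```

```bash
python3 - <<'E'
from station import ctrl
print(ctrl.sense()['contact_force'],ctrl.sense()['time']);print(ctrl.sign_off())
E
```

```text
[-0.43388767 -0.10098859  0.45393171] 22.15
the job is handed in; nothing more can be done
None
```

The core has been pushed out of the saw and the drift is back in its rack hole. I handed the job in at about 22 s of the 64 s allowed; no verdict is reported.

- **Grasp:** The first grip pushed the arm up 11 mm, so I opened, straightened the tool and gripped again. The second grip held.
- **Finding the hole:** The first touch landed on the saw's back, at about 7 N. I slid the end about 2–3 mm, mainly in −x, until it dropped into the hole.
- **Pressing:** The core was met at about 94 mm above the bench, and I pressed it down at about 10 N. The resistance vanished at about 70 mm, and a further 6 mm of travel met no load. The highest forces I read were far below the 25 N limit.
- **Core:** I could not see it directly, because it is inside the tunnel. After the press, its pilot hole no longer showed in the arbor hole, and light fell through the empty saw onto the base.
- **Drift:** It went into the free hole without contact and seated at the same height as at the start (TCP z 0.1069 m against 0.1068 m). After release it is upright, with its top about 1.5 mm from where it began, within the hole's play.
- **Other objects:** Nothing else looks moved in the last picture, though I did not measure each one. The arm is clear, with no contact force on it.

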